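# Wedge the sprung cabinet door shut

### The job

The latch has come off the small plywood cabinet and its sprung door keeps standing ajar. Shut the door with the loose wooden wedge: lay the wedge flat on the bench, thin end first, drive it under the latch-side half of the door (the half away from the hinges) until the door is fully shut and the wedge is firmly jammed beneath it, then let go. Leave the other things on the bench and on the cabinet where they are.

Things in the scene. Friction and masses are not known exactly. Their poses are not given: they have to be found in the camera images.
- cabinet: plywood cabinet fixed on the bench on 4 feet, 120 deep, 220 wide, 170 mm high. Origin: centre of its underside at bench height; x from front to back (the way to push the wedge), y to the hinge side (left), z up. Shut door: outer face at x = -76, hinge axis x = -68, y = +105, free edge y = -104 mm. Below door and floor (floor 20 mm up) nothing is in the way from y = -85 to +85
- door (a joint): door angle, rad: 0 shut against its stop, grows as the free (right) edge swings out to the front, at most 0.6. Plain panel 208 wide, 154 high, 16 mm thick, lower edge 16 mm above the bench; a steel latch plate marks the free side. A light spring stands it ajar at about 0.23 (0.14 N m when shut, under 1 N at the free edge); merely pushed shut it swings open again
- door_foot (a point): point on the door's lower outer edge, 16 mm above the bench, 155 mm from the hinge axis (55 mm in from the free edge), moving with the door; at cabinet x = -76, y = -50 mm when shut; a good place for the wedge
- wedge: loose plain wooden wedge, 150 long, 44 wide, about 90 g, flat base; top slopes from 32 mm high at the thick end to 4 mm at the thin end. Origin: centre of its underside; x to the thin end, z up. Lies flat on the bench. It meets the door's edge when its tip is about 64 mm behind the door's outer face (86 mm left in front); 10 to 20 N then jams it within a few mm; friction keeps it
- wedge_tip (a point): middle of the wedge's thin end, at its underside. (Place: a wall shelf overhangs the bench, its front at x = 0.60 m and its underside 0.45 m above the bench: keep the wrist in front of it, and draw the hand back before lifting it high)
- wood_block: plain rectangular pine offcut 62 x 120 x 38 mm lying on the bench, a bystander (too thick for the gap). Origin: centre of its underside
- jar_near: screw jar, 66 mm across, 80 mm high, standing on the bench left of the cabinet, a bystander. Origin: centre of its underside
- jar_top: screw jar, 66 mm across, 80 mm high, standing on top of the cabinet, a bystander. Origin: centre of its underside
- nail_box: cardboard box 90 x 65 x 40 mm on top of the cabinet, a bystander. Origin: centre of its underside

How it is judged:
By the outcome, as a careful person would: the job done as asked, in the order asked, and still so for the second after the job is handed in, with the robot touching nothing.
It also fails if it takes over 43 s, if anything falls off the work surface, if the arm or the gripper's body presses on something with over 40 N, if the wrist force passes 120 N, or if a joint passes its speed limit or range.

### The arm

A 6-joint arm with a two-finger parallel gripper is mounted at the origin on a cart in front of the work surface, level with it; the furniture and walls round the work are solid. World frame = base frame: x ahead of the robot, y to its left, z up, the work surface at z = 0. Lengths are in mm, angles in degrees, forces in N, time in s.
With the tool pointing down it reaches from about 300 to 850 mm from the base axis. Payload 4.2 kg.
Tool frame: the origin (TCP) lies between the finger pads; the fingertips stand 14 mm ahead of it and the grasp point (between the pads) lies 5 mm behind it; z points along the fingers, y is the line along which they close (so a half turn about z gives the same grasp; the last joint's range is limited). The gripper opens to 91 mm and grips with 3 to 60 N. Pads are 32 mm wide; open, the fingers measure 118 mm over their backs; the gripper's body (76 mm by 178 mm) begins 60 mm behind the grasp point.
Start: joints at [62.624, 18.312, 89.639, -0, 72.044, -1.146], TCP at [254.141, 515.807, 200.476] pointing down, gripper open.
Joint ranges: [-177.97, 177.97], [-48.28, 115.42], [12.27, 149.76], [-77.06, 257.06], [2.81, 150.46], [-146.56, 146.56]. Speed limits (degrees/s): [147.25, 147.25, 180, 180, 180, 180].

### API

Orientations are given as [roll, pitch, yaw] about the fixed x, y, z axes, in that order (R = Rz(yaw) Ry(pitch) Rx(roll)).
In Python, from workcell import * gives the robot as it stands. The module is installed in compiled form; this text tells all that it offers.
- The arm moves only by the tool send_rows, never from a script. Its argument "deltas" is a list of rows, each a list of 2 entries, a list of its own where there are three numbers: the shift along the tool's x, y, z normalised to -1 to 1, where 1 is 0.5 m, then the turn, a rotation vector about the tool's x, y, z normalised to -1 to 1, where 1 is 0.5 rad. A call has 1 to 10 rows; each row shifts and turns the commanded pose from where the row before left it, along the tool's axes as they then stand; what a row does not reach is not made up. A row lasts 1/10 s, in which the tool goes at most 50 mm and 8.59 degrees, less where a joint would pass 70% of its speed; a pose out of reach is approached as far as the arm can. A call with a number of a shift or a turn outside -1 to 1 is refused whole. A call with a gripper value outside its range is refused whole. "grip" is the closure, from 0 (fully open) to 1 (shut), set as the call begins (left out, the last holds). The fingers move at their own pace and stop on an object; "grip_force" is the grip in N (left out, the last holds). Time passes only in rows, so rows that do not move let the fingers close. It gives the time, the measured TCP pose, the force, the opening and the grip force at its end, in the units of the state.
- state(): the state, without advancing time (a new reading comes with each control period).
- grab_frame(name): name is "scene" or "side" or "wrist"; returns the picture (480x640x3 uint8, red, green, blue); there is no depth.
- calibration(name): a dict with "mtx" (3x3 intrinsics, pixels), "R" (3x3) and "t" (3): a world point X has camera coordinates R X + t. Camera axes: x right, y down, z forward; pixel columns grow to the right and rows downward; lengths in mm; the calibration is good to about 2 mm. The wrist camera is an equidistant fisheye: a pixel r from the principal point sees the ray r / f radians off the axis. A picture is of the moment at which its call begins: read the wrist's pose just before it. calibration takes no time and is no camera call; for the wrist camera it gives the pose at the moment of the call.
- job_done(): hands the job in; it is judged then, once.
Trained networks look in the newest picture that a camera, given by its name, has taken for a name from the list of things; names that differ only in an ending like _2 or _b are one class to them, and where a whole thing is asked for, a point or a joint stands for the part that bears it (a point fixed in the world has none). Each returns a list of dicts, best first, with "p" (0 to 1); they miss things now and then, are a little off and sometimes report something else, mostly with a low value. They report only what shows in the picture. A call takes as long as a camera call.
- trace(camera, label): "pixels" (480x640 bool, what is visible of it) and "bbox" ([left, top, width, height] in pixels, round what is visible of it).
The state is a dict: "time_s": time; "qpos": joint angles; "qvel": joint speeds; "effort": joint torques, N m; "ee_pos": TCP position; "ee_rot": TCP orientation; "force": force on the tool from outside, world axes, zero at the start; "torque": the same for the moment, N m; "gripper_width": finger opening in mm; "gripper_force": force on a finger pad.
Only numpy, scipy, OpenCV 4.12 (cv2) and the standard library are available. Lean on these libraries where they do the work, as an engineer would, in place of code of your own. Each camera call takes 0.05 s, during which the arm holds its last target. There are 200 camera calls.

## Working session

There is one attempt and no reset: what is moved stays moved. The work goes in short steps, Python scripts to look and compute and a tool call to move; the robot and the scene stay as the last step left them, time stands still between calls to the robot, and variables do not carry over. Pictures are saved under pics/ and viewed, at most 10 in all, crops included, and the job is handed in when it is done.

Besides the shell and the picture viewer there is one more tool, called after "Request:" as name(argument=value, ...), one argument or row to a line, values as JSON. send_rows: Moves the arm, as the interface text tells. Scaled input: -1 to 1 covers 0.5 m each way for a shift and 0.5 rad each way for a turn. Its arguments: {"type":"object","properties":{"deltas":{"type":"array","items":{"type":"array"}},"grip":{"type":"number"},"grip_force":{"type":"number"}},"required":["deltas"]}

```bash
mkdir -p pics; python3 - <<'E'
from workcell import *
import cv2,numpy as np
s=state();print(s)
for c in("scene","side"):
    im=grab_frame(c);cv2.imwrite(f"pics/{c}0.png",im[:,:,::-1])
    k=calibration(c);print(c,k)
    for n in("wedge","cabinet","door","wood_block","jar_near"):
        for d in trace(c,n)[:2]:
            ys,xs=np.nonzero(d["pixels"]);print(c,n,round(d["p"],2),d["bbox"])
            if n in("wedge",) and len(xs): 
                h=cv2.convexHull(np.c_[xs,ys].astype(np.int32));print(cv2.approxPolyDP(h,3,True).reshape(-1,2).tolist())
E
```

```text
{'time_s': 0.0, 'qpos': array([ 6.26231384e+01,  1.83530806e+01,  8.97071917e+01, -1.15116729e-03,
        7.20417331e+01, -1.14462791e+00]), 'qvel': array([-0.02738812,  0.06050065, -0.03318315,  0.04881336,  0.04023966,
        0.11784365]), 'effort': array([-1.20616984e-03, -4.12468243e+01, -2.31966448e+01,  7.23495358e-02,
        4.59504244e-02, -1.34742995e-04]), 'ee_pos': array([253.90919496, 515.31916051, 199.6005317 ]), 'ee_rot': array([-1.79897993e+02, -9.43447483e-04,  1.53768121e+02]), 'force': array([-0.40527931, -0.3497365 , -0.06293383]), 'torque': array([-0.02420529,  0.05019513,  0.02060656]), 'gripper_force': 0.0, 'gripper_width': 91.46136370694882}
scene {'mtx': array([[435.68589077,   0.        , 314.57021525],
       [  0.        , 435.68589077, 239.59633423],
       [  0.        ,   0.        ,   1.        ]]), 'R': array([[ 0.47540971, -0.87965826, -0.01367296],
       [-0.55319419, -0.28681591, -0.78212072],
       [ 0.68407733,  0.37939159, -0.62297691]]), 't': array([-454.10909467,  346.10050186,  648.61100438])}
scene wedge 0.74 [255.4, 303.5, 77.2, 40.3]
[
[... 255 characters left out ...]
0400826],
       [  0.        , 493.94239497, 237.74004666],
       [  0.        ,   0.        ,   1.        ]]), 'R': array([[-0.99981587, -0.01614124, -0.01037688],
       [ 0.00258817,  0.42239601, -0.9064077 ],
       [ 0.0190137 , -0.90626766, -0.42227646]]), 't': array([539.85966783, 219.65995556, 761.00467082])}
side wedge 0.83 [347.9, 268.2, 33.0, 53.9]
[[378, 320], [356, 320], [346, 282], [347, 268], [368, 269]]
side wedge 0.36 [250.4, 151.1, 33.8, 38.3]
[[283, 189], [255, 187], [255, 156], [283, 156]]
side cabinet 0.62 [233.9, 188.9, 105.1, 115.1]
side door 0.93 [298.3, 188.5, 38.8, 109.6]
side wood_block 0.63 [185.3, 319.4, 59.4, 66.9]
side jar_near 0.55 [275.2, 296.0, 39.7, 61.1]
```

```bash
python3 - <<'E'
import cv2
a=cv2.imread('pics/scene0.png')[150:390,190:510];b=cv2.imread('pics/side0.png')[140:400,150:450]
cv2.imwrite('pics/a.png',cv2.resize(a,(800,600)));cv2.imwrite('pics/b.png',cv2.resize(b,(690,598)))
E
```

```text
(no output)
```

View pics/a.png

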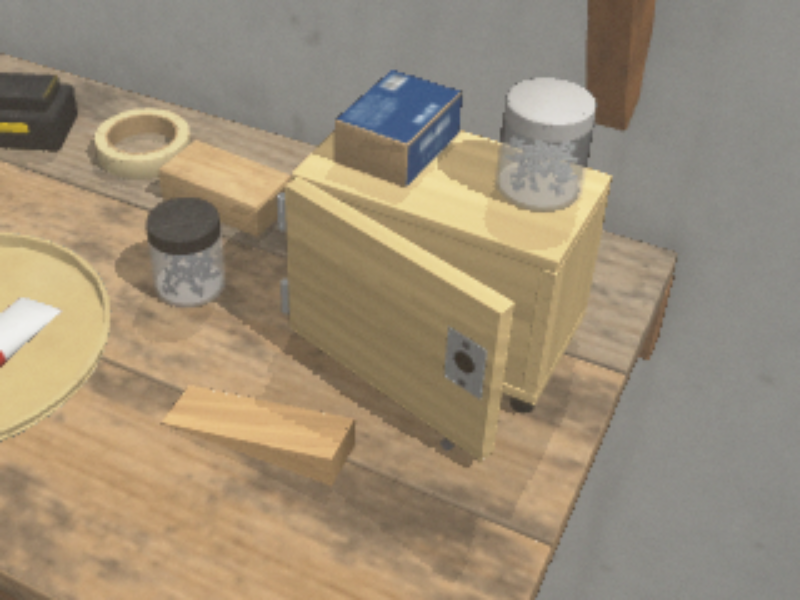

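View pics/b.png

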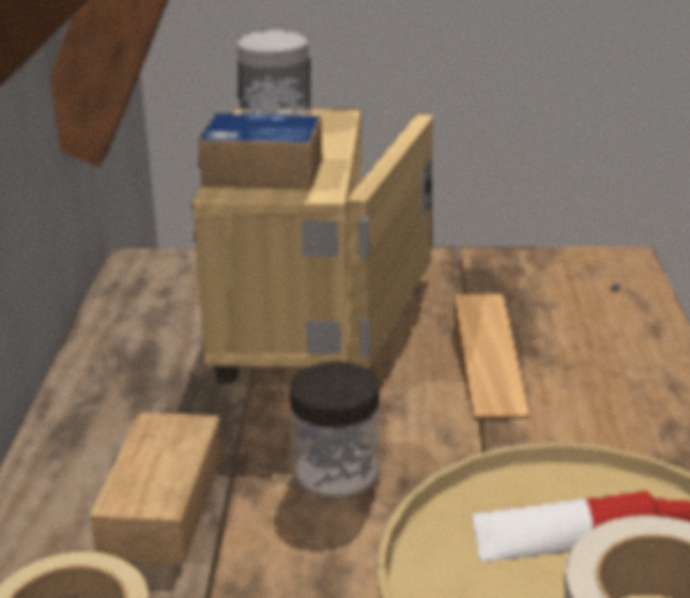

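The scene view shows the wedge at about (295,323), its thin end towards the jar (left) and its thick end at (331,328). The door stands ajar with its free edge at (385,334). The side view agrees: the 0.36 "wedge" hit at (267,170) is really the top jar, so I'll ignore it. Next I fit poses.

```bash
cat > h.py <<'E'
import numpy as np,cv2
from scipy.optimize import least_squares,minimize
from workcell import *
def proj(c,X):
    P=np.atleast_2d(X)@c["R"].T+c["t"];p=P@c["mtx"].T;return p[:,:2]/p[:,2:]
def tf(x,y,a,L):
    c,s=np.cos(a),np.sin(a);L=np.asarray(L,float)
    return np.c_[x+c*L[:,0]-s*L[:,1],y+s*L[:,0]+c*L[:,1],L[:,2]]
W=[[sx*75,sy*22,z] for sx,zs in((-1,(0,32)),(1,(0,4))) for sy in(-1,1) for z in zs]
def wedge_fit(masks,x0):
    def cost(v):
        e=0
        for c,m in masks:
            h=cv2.convexHull((proj(c,tf(v[0],v[1],v[2],W))*16).astype(np.int32))
            r=np.zeros((480,640),np.uint8);cv2.fillConvexPoly(r,h,1,shift=4)
            r=r>0;e+=1-(r&m).sum()/max(1,(r|m).sum())
        return e
    best=min((minimize(cost,[x0[0],x0[1],a],method="Nelder-Mead",options=dict(initial_simplex=[[x0[0]+d,x0[1]+e,a+f] for d,e,f in((0,0,0),(15,0,0),(0,15,0),(0,0,.2))])) for a in x0[2]),key=lambda r:r.fun)
    return best.x,best.fun
E
python3 - <<'E'
from h import *
C={n:calibration(n) for n in("scene","side")}
ms=[(C[n],trace(n,"wedge")[0]["pixels"]) for n in C]
def bp(c,u,z):
    d=c["R"].T@np.linalg.inv(c["mtx"])@np.r_[u,1];o=-c["R"].T@c["t"];return o+d*(z-o[2])/d[2]
print(bp(C["scene"],[293,324],10),bp(C["side"],[362,295],10))
g=bp(C["scene"],[293,324],10)
v,f=wedge_fit(ms,(g[0],g[1],[1.2,1.6,2.0]));print("wedge",v,np.degrees(v[2]),f)
for m in ms: print(wedge_fit([m],(v[0],v[1],[v[2]])))
def door(L,q): # local closed coords -> rotate about hinge (-68,105)
    L=np.array(L,float);d=L[:2]-[-68,105];c,s=np.cos(-q),np.sin(-q)
    return [-68+c*d[0]-s*d[1],105+s*d[0]+c*d[1],L[2]]
obs=[("scene",0,(-60,-110,170),(412.8,257.2)),("scene",0,(60,-110,170),(434,221.2)),
("scene",1,(-76,-104,16),(384,334)),("scene",1,(-76,-104,170),(388,277)),("scene",1,(-60,-104,170),(395,271)),("scene",1,(-76,104,170),(306,222.8)),
("side",0,(-60,110,170),(302.2,229.1)),("side",0,(60,110,170),(235.7,228.3)),("side",0,(-60,-110,170),(306.5,188.7)),("side",1,(-76,-104,170),(338.3,192.2))]
def res(v):
    return np.concatenate([proj(C[n],tf(v[0],v[1],v[2],[door(L,v[3]) if k else L]))[0]-u for n,k,L,u in obs])
r=least_squares(res,[550,50,0,.23],loss="soft_l1");print("cab",r.x,np.degrees(r.x[2]));print(r.fun.reshape(-1,2).round(1))
v=r.x;print("foot now",tf(v[0],v[1],v[2],[door((-76,-50,16),v[3])]),"shut",tf(v[0],v[1],v[2],[(-76,-50,0)]))
E
```

```text
[ 434.59328898 -233.61558691   10.        ] [ 442.18355273 -233.26415997   10.        ]
wedge [ 442.58253916 -230.67233713    1.63853232] 93.88098625540407 0.13513584873656437
(array([ 442.10445109, -225.53206511,    1.62449528]), np.float64(0.0825432236475181))
(array([ 442.58253916, -230.67233713,    1.63853232]), np.float64(0.037010159651669094))
cab [553.69106942  -3.32789959   2.55560786   2.82349984] 146.42554461305383
[[-179.1  -90.5]
 [-251.2  -41.5]
 [ -35.2  -13.8]
 [ -36.1  -16.3]
 [ -37.2  -14.7]
 [ -34.5   -9.1]
 [   6.9   16.4]
 [ 138.1   36.1]
 [ -92.2  117.7]
 [  -0.7   10. ]]
foot now [[ 503.53634578 -275.76961297   16.        ]] shut [[644.66283568  -3.6990367    0.        ]]
```

```bash
cat >> h.py <<'E'
def door(L,q):
    L=np.array(L,float);d=L[:2]-[-68,105];c,s=np.cos(-q),np.sin(-q)
    return [-68+c*d[0]-s*d[1],105+s*d[0]+c*d[1],L[2]]
E
python3 - <<'E'
from h import *
C={n:calibration(n) for n in("scene","side")}
obs=[("scene",0,(-60,-110,170),(412.8,257.2)),("scene",0,(60,-110,170),(434,221.2)),
("scene",1,(-76,-104,16),(384,334)),("scene",1,(-76,-104,170),(388,277)),("scene",1,(-60,-104,170),(395,271)),("scene",1,(-76,104,170),(306,222.8)),
("side",0,(-60,110,170),(302.2,229.1)),("side",0,(60,110,170),(235.7,228.3)),("side",0,(-60,-110,170),(306.5,188.7)),("side",1,(-76,-104,170),(338.3,192.2))]
def res(v):
    return np.concatenate([proj(C[n],tf(v[0],v[1],v[2],[door(L,v[3]) if k else L]))[0]-u for n,k,L,u in obs])
r=least_squares(res,[600,-280,0,.23],loss="soft_l1");print("cab",r.x,np.degrees(r.x[2]));print(r.fun.reshape(-1,2).round(1))
v=r.x;print("foot now",tf(v[0],v[1],v[2],[door((-76,-50,16),v[3])]),"shut",tf(v[0],v[1],v[2],[(-76,-50,0)]))
print("free edge",tf(v[0],v[1],v[2],[door((-76,-104,16),v[3])]))
E
```

```text
cab [ 6.13673195e+02 -3.07780415e+02 -3.27711503e-02  2.45730654e-01] -1.8776486001251325
[[-0.5 -1.5]
 [ 0.3 -0.8]
 [-1.8  1.6]
 [ 1.9 -1.3]
 [ 0.7 -0. ]
 [-3.8  1.7]
 [-0.5 -0.2]
 [-0.9 -0.1]
 [ 1.8 -0.8]
 [ 0.6 -1.9]]
foot now [[ 498.84641305 -347.43702987   16.        ]] shut [[ 536.07573744 -355.26340685    0.        ]]
free edge [[ 484.00097658 -399.35632317   16.        ]]
```

Poses found: wedge at about (442,-229) with yaw 94°, and cabinet at (614,-308) with yaw -1.9°. Both agree with the given sizes. The gripper body is 178 mm wide, so grasping the wedge where it lies would hit the door. I'll first hook the wedge away from the door with closed, tilted fingers. Moving over now.

Request:
send_rows(
  deltas=[
    [[0,0,0],[0,0,0.3]],
    [[0,0,0],[0,0,0.3]],
    [[0,0,0],[0,0,0.3]],
    [[0,0,0],[0,0,0.3]],
    [[0,0,0],[0,0,0.3]],
    [[0,0,0],[0,0,0.3]],
    [[0,0,0],[0,0,0.29]],
  ],
  grip=1,
)

```text
time_s: 1.4
ee_pos: [254.1, 515.8, 200.5]
ee_rot: [180.0, -0.0, 93.5]
force: [-0.5, 0.1, 0.5]
gripper_width: 38.2
gripper_force: 0.0
```

Request:
send_rows(
  deltas=[
    [[-0.09,0.019,0],[0,0,0]],
    [[-0.09,0.019,0],[0,0,0]],
    [[-0.09,0.019,0],[0,0,0]],
    [[-0.09,0.019,0],[0,0,0]],
    [[-0.09,0.019,0],[0,0,0]],
    [[-0.09,0.019,0],[0,0,0]],
    [[-0.09,0.019,0],[0,0,0]],
    [[-0.09,0.019,0],[0,0,0]],
    [[-0.09,0.019,0],[0,0,0]],
    [[-0.09,0.019,0],[0,0,0]],
  ],
)

```text
time_s: 2.4
ee_pos: [379.7, 71.6, 200.8]
ee_rot: [179.9, -0.0, 93.9]
force: [1.3, 0.6, -0.1]
gripper_width: 0.4
gripper_force: 0.0
```

Request:
send_rows(
  deltas=[
    [[-0.09,0.019,0],[0,0,0]],
    [[-0.09,0.019,0],[0,0,0]],
    [[-0.09,0.019,0],[0,0,0]],
    [[-0.09,0.019,0],[0,0,0]],
    [[-0.09,0.019,0],[0,0,0]],
    [[-0.09,0.019,0],[0,0,0]],
    [[-0.09,0.019,0],[0,0,0]],
    [[0,0,0],[0,0,0]],
  ],
)

```text
time_s: 3.2
ee_pos: [468.6, -241.4, 200.0]
ee_rot: [179.9, 0.1, 93.6]
force: [-0.3, 0.2, -0.4]
gripper_width: 0.3
gripper_force: 0.0
```

```bash
cat >> h.py <<'E'
_proj=proj
def proj(c,X):
    if not c.get("fish"): return _proj(c,X)
    P=np.atleast_2d(X)@c["R"].T+c["t"];rho=np.hypot(P[:,0],P[:,1]);th=np.arctan2(rho,P[:,2])
    m=c["mtx"];k=th/np.maximum(rho,1e-9)
    return np.c_[m[0,0]*k*P[:,0]+m[0,2],m[1,1]*k*P[:,1]+m[1,2]]
def look(cams,x0,save=None):
    ms=[]
    for n in cams:
        c=dict(calibration(n),fish=n=="wrist");im=grab_frame(n)
        if save: cv2.imwrite(f"pics/{n}{save}.png",im[:,:,::-1])
        d=trace(n,"wedge")
        if d:
            m=d[0]["pixels"];v,f=wedge_fit([(c,m)],x0);print(n,round(d[0]["p"],2),v[:2].round(1),np.degrees(v[2]).round(1),round(f,3));ms.append((c,m))
    if len(ms)>1:
        v,f=wedge_fit(ms,x0);print("all",v[:2].round(1),np.degrees(v[2]).round(1),round(f,3))
E
python3 - <<'E'
from h import *
look(["wrist","side"],(442.5,-229,[1.63]),"1")
E
```

```text
wrist 0.98 [ 443.  -230.2] 93.4 0.053
side 0.62 [ 442.2 -232.6] 93.4 0.065
all [ 442.7 -230.1] 93.2 0.122
```

View pics/wrist1.png

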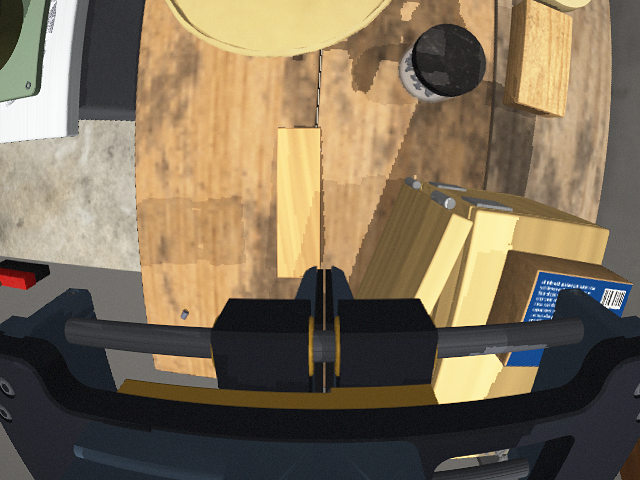

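The wrist view confirms the wedge at (300,200), thick end nearest the tool, with a free strip between it and the door. Fit: (443,-230), yaw 93.4°.

```bash
python3 - <<'E'
from h import *
from scipy.spatial.transform import Rotation as Ro
s=state();c=calibration("wrist");R=Ro.from_euler("xyz",s["ee_rot"],degrees=True).as_matrix()
print((R.T@(-c["R"].T@c["t"]-s["ee_pos"])).round(1),(c["R"]@R)[2].round(2),c["mtx"][0,0])
E
```

```text
[  77.4    0.8 -184.4] [-0.28 -0.    0.96] 371.64829954431775
```

Request:
send_rows(
  deltas=[
    [[0,-0.082,0],[0,0,-0.0]],
    [[0,-0.082,0],[0,0,0]],
    [[0,0,0],[0,0,-0.29]],
    [[0,0,0],[0,0,-0.29]],
    [[0,0,0],[0,0,-0.29]],
    [[0,0,0],[0,0,-0.29]],
    [[0,0,0],[0,0,-0.29]],
    [[0,0,0],[0,0,-0.29]],
    [[0,0,0],[0,0,-0.29]],
    [[0,0,0],[0,0,-0.29]],
  ],
)

```text
time_s: 4.4
ee_pos: [385.2, -240.4, 200.8]
ee_rot: [180.0, 0.0, 160.8]
force: [-0.1, -0.8, -0.3]
gripper_width: 0.2
gripper_force: 0.0
```

Request:
send_rows(
  deltas=[
    [[0,0,0],[0,0,-0.29]],
    [[0,0,0],[0,0,-0.29]],
    [[0,0,0],[0,0,-0.24]],
    [[0,0,0],[0,-0.262,0]],
    [[0,0,0],[0,-0.262,0]],
    [[0,0,0],[0,-0.262,0]],
    [[0,0,0],[0,-0.262,0]],
    [[0,0,0],[0,0,0]],
  ],
)

```text
time_s: 5.2
ee_pos: [409.2, -208.3, 217.4]
ee_rot: [-178.5, 26.9, -178.2]
force: [-0.2, -0.0, 0.4]
gripper_width: 0.3
gripper_force: 0.0
```

```bash
python3 - <<'E'
from workcell import *
s=state();print(s["ee_pos"],s["ee_rot"],s["qpos"],s["qvel"])
E
```

```text
[ 409.17175114 -208.32994165  217.38087591] [-178.47680889   26.91324031 -178.21245485] [ -41.14103106   -4.11781857  119.56889903   23.79644213   45.68811564
 -146.49204256] [-0.41566588  3.02717064 -4.16862543 -4.18733608  1.43157946 -0.13009888]
```

Request:
send_rows(
  deltas=[
    [[0,0,0],[0,0,0]],
  ],
)

```text
time_s: 5.3
ee_pos: [410.8, -211.0, 217.9]
ee_rot: [-178.3, 26.9, -178.1]
force: [-0.1, -0.7, 0.1]
gripper_width: 0.1
gripper_force: 0.0
```

Request:
send_rows(
  deltas=[
    [[0,0,0],[0,0.235,0]],
    [[0,0,0],[0,0.235,0]],
    [[0,0,0],[0,0.235,0]],
    [[0,0,0],[0,0.235,0]],
    [[0,0,0],[0,0,0.297]],
    [[0,0,0],[0,0,0.297]],
    [[0,0,0],[0,0,0.297]],
    [[0,0,0],[0,0,0.297]],
    [[0,0,0],[0,0,0.297]],
    [[0,0,0],[0,0,0.297]],
  ],
)

```text
time_s: 6.3
ee_pos: [411.9, -212.5, 217.3]
ee_rot: [-179.0, 1.1, 129.7]
force: [0.3, 0.4, -0.9]
gripper_width: 0.3
gripper_force: 0.0
```

Request:
send_rows(
  deltas=[
    [[0,0,0],[0,0,0.297]],
    [[0,0,0],[0,0,0.297]],
    [[0,0,0],[0,0,0.297]],
    [[0,0,0],[0,0,0.297]],
    [[0,0,0],[0,0,0.297]],
    [[0,0,0],[0,0,0.297]],
    [[0,0,0],[0,0,0.297]],
    [[0,0,0],[0,0,0.297]],
    [[0,0,0],[0,0,0.297]],
    [[0,0,0],[0,0,0.297]],
  ],
)

```text
time_s: 7.3
ee_pos: [411.9, -212.5, 217.3]
ee_rot: [179.0, 1.1, 44.6]
force: [0.3, 0.5, -0.8]
gripper_width: 0.4
gripper_force: 0.0
```

Request:
send_rows(
  deltas=[
    [[0,0,0],[0,0,0.297]],
    [[0,0,0],[0,0,0.297]],
    [[0,0,0],[0,0,0.297]],
    [[0,0,0],[0,0,0.297]],
    [[0,0,0],[0,0,0.297]],
    [[0,0,0],[0,0.262,0]],
    [[0,0,0],[0,0.262,0]],
    [[0,0,0],[0,0.262,0]],
    [[0,0,0],[0,0.262,0]],
    [[0,0,0],[0,0,0]],
  ],
)

```text
time_s: 8.3
ee_pos: [408.0, -210.8, 215.0]
ee_rot: [178.7, -29.4, 2.9]
force: [-0.1, 0.2, -1.2]
gripper_width: 0.4
gripper_force: 0.0
```

Request:
send_rows(
  deltas=[
    [[-0.048,0.07,0],[0,0,0]],
    [[0,0,0.09],[0,0,0]],
    [[0,0,0.09],[0,0,0]],
    [[0,0,0.09],[0,0,0]],
    [[0,0,0],[0,0,0]],
  ],
)

```text
time_s: 8.8
ee_pos: [459.8, -246.2, 83.7]
ee_rot: [178.9, -29.1, 3.1]
force: [-1.0, 0.6, 0.1]
gripper_width: 0.6
gripper_force: 0.0
```

Request:
send_rows(
  deltas=[
    [[-0.004,0,0.063],[0,0,0]],
    [[0,0,0.063],[0,0,0]],
    [[0,0,0],[0,0,0]],
  ],
)

```text
time_s: 9.1
ee_pos: [489.9, -247.1, 31.9]
ee_rot: [178.6, -29.5, 3.2]
force: [0.8, 0.6, 0.3]
gripper_width: 0.6
gripper_force: 0.0
```

Request:
send_rows(
  deltas=[
    [[-0.0175,0,-0.0097],[0,0,0]],
    [[-0.0175,0,-0.0097],[0,0,0]],
    [[-0.0175,0,-0.0097],[0,0,0]],
    [[-0.0175,0,-0.0097],[0,0,0]],
    [[-0.0175,0,-0.0097],[0,0,0]],
    [[-0.0175,0,-0.0097],[0,0,0]],
    [[-0.0175,0,-0.0097],[0,0,0]],
    [[-0.0175,0,-0.0097],[0,0,0]],
    [[0,0,0],[0,0,0]],
  ],
)

```text
time_s: 10.0
ee_pos: [406.6, -251.1, 32.2]
ee_rot: [178.5, -29.6, 3.0]
force: [0.1, -0.5, -0.6]
gripper_width: 0.6
gripper_force: 0.0
```

Request:
send_rows(
  deltas=[
    [[0.014,0,0],[0,0,0]],
    [[0,0,-0.08],[0,0,0]],
    [[0,0,-0.09],[0,0,0]],
    [[0,0,-0.05],[0,0,0]],
  ],
  grip=0,
)

```text
time_s: 10.4
ee_pos: [358.9, -251.4, 133.5]
ee_rot: [178.3, -29.6, 3.2]
force: [1.0, -0.7, -0.5]
gripper_width: 29.7
gripper_force: 0.0
```

```bash
python3 - <<'E'
from h import *
look(["wrist","side","scene"],(375,-230,[1.45,1.63,1.8]),"2")
print(state()["ee_pos"],state()["ee_rot"])
E
```

```text
wrist 0.94 [ 443.1 -229.7] 93.3 0.03
side 0.57 [ 442.3 -233. ] 93.4 0.056
scene 0.85 [ 445.8 -227.3] 90.8 0.532
all [ 443.2 -229.9] 92.8 0.635
[ 359.53771423 -250.20837606  130.20862667] [178.58175484 -29.52716954   3.06780358]
```

The wedge hasn't moved: the fingertips skimmed over it, because the TCP was at z 32 instead of 25. I'll repeat the hook lower.

Request:
send_rows(
  deltas=[
    [[0.063,0,0.036],[0,0,0]],
    [[0.063,0,0.036],[0,0,0]],
    [[0,0,0.08],[0,0,0]],
    [[0,0,0.08],[0,0,0]],
    [[0,0,0.06],[0,0,0]],
    [[0,0,0],[0,0,0]],
    [[0,0,0],[0,0,0]],
  ],
  grip=1,
)

```text
time_s: 11.4
ee_pos: [486.0, -246.9, 34.0]
ee_rot: [178.6, -29.4, 3.1]
force: [0.2, -0.3, 0.1]
gripper_width: 3.2
gripper_force: 0.0
```

Request:
send_rows(
  deltas=[
    [[0,0,0.024],[0,0,0]],
    [[0,0,0],[0,0,0]],
  ],
)

```text
time_s: 11.6
ee_pos: [492.3, -248.1, 25.6]
ee_rot: [178.4, -29.6, 3.1]
force: [-0.0, -0.5, -0.2]
gripper_width: 0.6
gripper_force: 0.0
```

Request:
send_rows(
  deltas=[
    [[-0.0175,0,-0.0098],[0,0,0]],
    [[-0.0175,0,-0.0098],[0,0,0]],
    [[0,0,0],[0,0,0]],
  ],
)

```text
time_s: 11.9
ee_pos: [471.3, -248.9, 26.2]
ee_rot: [178.4, -29.6, 3.1]
force: [-0.6, -0.4, 0.3]
gripper_width: -0.0
gripper_force: 0.0
```

Request:
send_rows(
  deltas=[
    [[-0.0175,0,-0.0095],[0,0,0]],
    [[-0.0175,0,-0.0095],[0,0,0]],
    [[-0.0175,0,-0.0095],[0,0,0]],
    [[0,0,0],[0,0,0]],
  ],
)

```text
time_s: 12.3
ee_pos: [441.9, -250.3, 25.3]
ee_rot: [178.4, -29.6, 3.1]
force: [0.0, -0.3, -0.1]
gripper_width: 0.1
gripper_force: 0.0
```

```bash
python3 - <<'E'
from h import *
look(["wrist","side"],(420,-230,[1.45,1.63,1.8]),"3")
E
```

```text
wrist 0.6 [ 443.  -229.4] 93.6 0.354
side 0.93 [ 442.  -234.6] 92.6 0.143
all [ 442.6 -230.2] 93.4 0.512
```

View pics/wrist3.png

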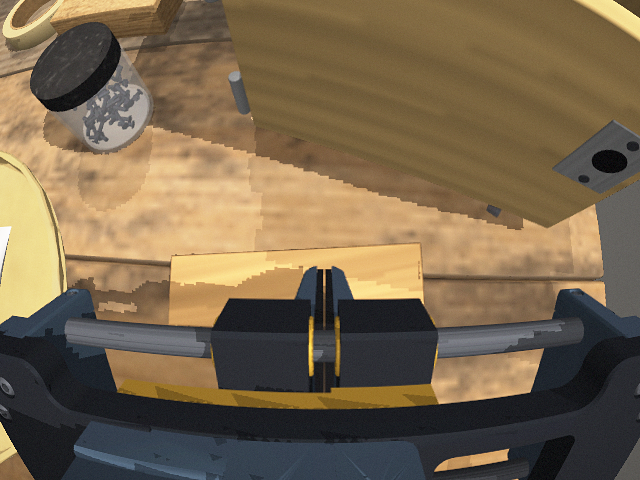

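```bash
python3 - <<'E'
import cv2
b=cv2.imread('pics/side3.png')[180:350,270:450];a=cv2.imread('pics/side2.png')[180:350,270:450]
cv2.imwrite('pics/c.png',cv2.resize(cv2.hconcat([a,b]),(800,378)))
E
```

```text
(no output)
```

View pics/c.png

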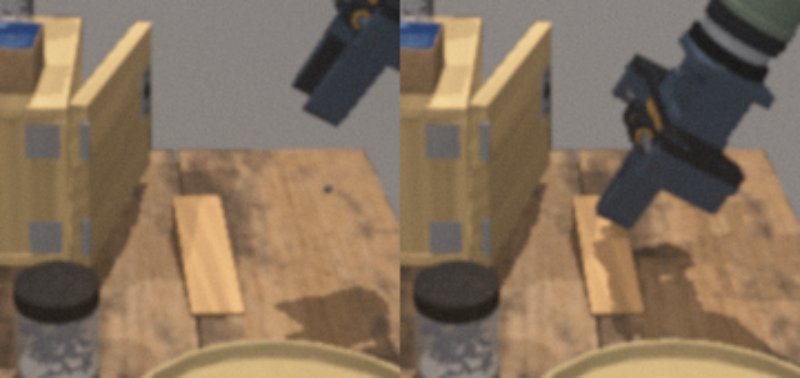

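```bash
python3 - <<'E'
from h import *
from scipy.spatial.transform import Rotation as Ro
s=state();c=calibration("side");R=Ro.from_euler("xyz",s["ee_rot"],degrees=True).as_matrix()
print(s["ee_pos"])
for L in([0,0,14],[16,0,14],[-16,0,14],[16,-13,14],[-16,-13,14],[0,0,0]): print(L,(s["ee_pos"]+R@L).round(1),proj(c,s["ee_pos"]+R@L).round(1))
print(proj(c,tf(443,-230,np.radians(93.4),W)).round(1))
E
```

```text
[ 443.22449237 -250.37738933   25.07352511]
[0, 0, 14] [ 450.2 -250.4   12.9] [[357.4 289.3]]
[16, 0, 14] [ 464.  -249.6   20.8] [[350.6 286. ]]
[-16, 0, 14] [ 436.3 -251.2    5. ] [[364.2 292.4]]
[16, -13, 14] [ 463.5 -236.6   20.5] [[351.2 289.5]]
[-16, -13, 14] [ 435.7 -238.2    4.7] [[365. 296.]]
[0, 0, 0] [ 443.2 -250.4   25.1] [[361.1 284. ]]
[[346.4 281.5]
 [346.7 268.2]
 [367.1 280.9]
 [367.6 267.6]
 [355.2 322.4]
 [355.3 320.6]
 [379.  321.6]
 [379.1 319.8]]
```

```bash
python3 - <<'E'
from h import *
from scipy.spatial.transform import Rotation as Ro
c=calibration("side");R=Ro.from_euler("xyz",[178.6,-29.5,3.07],degrees=True).as_matrix()
p=np.array([359.5,-250.2,130.2])
for L in([16,-16,14],[-16,-16,14],[16,-29,14],[-16,-29,14],[16,-29,-16],[-16,-29,-16]): print(L,proj(c,p+R@L).round(1))
b=cv2.imread('pics/side3.png')[240:340,320:440]
for q in (12.9,):pass
for q,col in (((357.4,289.3),(0,0,255)),((361.1,284),(0,255,0))): cv2.circle(b,(round(q[0]-320),round(q[1]-240)),1,col,-1)
a=cv2.imread('pics/scene0.png')
im=grab_frame("scene");cs=calibration("scene");s=state();R=Ro.from_euler("xyz",s["ee_rot"],degrees=True).as_matrix()
im=im[:,:,::-1].copy();u=proj(cs,np.array([s["ee_pos"],s["ee_pos"]+R@[0,0,14]])).round().astype(int);print(u)
for k in u: im[k[1],k[0]]=(0,0,255)
x,y=u[0]-60;d=im[y:y+100,x:x+120]
cv2.imwrite('pics/d.png',cv2.hconcat([cv2.resize(b,(400,333)),cv2.resize(d,(400,333))]))
E
```

```text
[16, -16, 14] [[397.4 242.1]]
[-16, -16, 14] [[411.6 249.3]]
[16, -29, 14] [[398.7 245.3]]
[-16, -29, 14] [[413.  252.5]]
[16, -29, -16] [[407.8 232.4]]
[-16, -29, -16] [[422.1 239.8]]
[[302 319]
 [304 321]]
```

View pics/d.png

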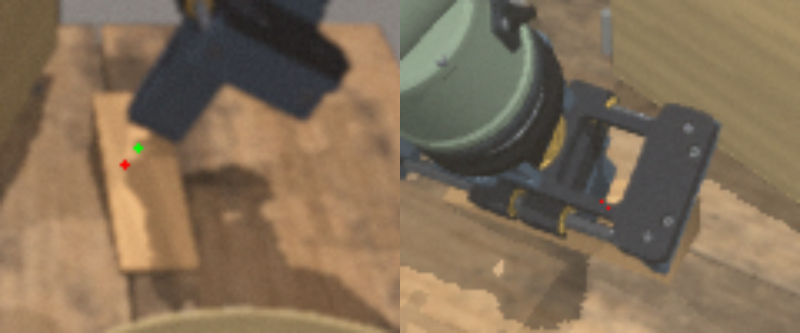

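```bash
python3 - <<'E'
from h import *
from scipy.spatial.transform import Rotation as Ro
c=dict(calibration("wrist"),fish=1);s=state()
print((-c["R"].T@c["t"]).round(1),s["ee_pos"].round(1))
w=tf(443,-230,np.radians(93.4),W);
for a,b in zip(w.round(),proj(c,w).round(1)):print(a,b)
R=Ro.from_euler("xyz",s["ee_rot"],degrees=True).as_matrix()
for z in(14,0,-20):print(z,proj(c,s["ee_pos"]+R@[0,0,z]),proj(c,s["ee_pos"]+R@[16,0,z]))
print(s["qpos"])
import time
E
```

```text
[ 420.9 -247.4  223.9] [ 443.2 -250.3   24.9]
[ 469. -304.    0.] [407.7 255.4]
[ 469. -304.   32.] [421.6 243.6]
[ 425. -306.    0.] [411.2 325.7]
[ 425. -306.   32.] [426.4 324.5]
[ 461. -154.    0.] [172.8 257.7]
[ 461. -154.    4.] [170.6 256.4]
[ 417. -156.    0.] [169.9 326.3]
[ 417. -156.    4.] [167.6 326.2]
14 [[322.11407726 279.82936075]] [[322.09808544 253.23682356]]
0 [[321.97734226 289.48398664]] [[321.95442884 261.37647464]]
-20 [[321.74973714 305.63756075]] [[321.71279844 275.12993704]]
[-44.55252472  18.04350508 132.25990817  70.40250247  21.59812284
 -22.32685068]
```

The views and the missing contact agree: the fingertips end about 15 mm behind the TCP, not 14 mm ahead of it. I'll go back to the strip and descend stepwise, watching the force.

Request:
send_rows(
  deltas=[
    [[0.007,0,-0.012],[0,0,0]],
    [[0.05,0,0.028],[0,0,0]],
    [[0.05,0,0.028],[0,0,0]],
    [[-0.011,0,0.019],[0,0,0]],
    [[-0.011,0,0.019],[0,0,0]],
    [[0,0,0],[0,0,0]],
  ],
)

```text
time_s: 13.15
ee_pos: [499.6, -247.2, 8.6]
ee_rot: [178.6, -29.5, 3.1]
force: [0.5, 0.2, 0.5]
gripper_width: 0.3
gripper_force: 0.0
```

Request:
send_rows(
  deltas=[
    [[-0.004,0,0.007],[0,0,0]],
    [[-0.004,0,0.007],[0,0,0]],
    [[0,0,0],[0,0,0]],
  ],
)

```text
time_s: 13.45
ee_pos: [499.8, -248.1, 1.8]
ee_rot: [178.5, -29.6, 3.1]
force: [0.2, -0.5, -0.2]
gripper_width: 0.4
gripper_force: 0.0
```

Request:
send_rows(
  deltas=[
    [[-0.0175,0,-0.0098],[0,0,0]],
    [[-0.0175,0,-0.0098],[0,0,0]],
    [[-0.0175,0,-0.0098],[0,0,0]],
    [[-0.0175,0,-0.0098],[0,0,0]],
    [[-0.0175,0,-0.0098],[0,0,0]],
    [[-0.0175,0,-0.0098],[0,0,0]],
    [[-0.0175,0,-0.0098],[0,0,0]],
    [[-0.0175,0,-0.0098],[0,0,0]],
    [[-0.0175,0,-0.0098],[0,0,0]],
    [[0,0,0],[0,0,0]],
  ],
)

```text
time_s: 14.45
ee_pos: [408.8, -252.3, 1.6]
ee_rot: [178.4, -29.6, 3.0]
force: [1.1, 0.2, 1.8]
gripper_width: 0.4
gripper_force: 0.9
```

```bash
python3 - <<'E'
from h import *
look(["wrist","side"],(390,-230,[1.45,1.63,1.8]),"4")
E
```

```text
wrist 0.9 [ 381.6 -124.5] 84.9 0.791
side 0.7 [ 359. -232.] 74.4 0.264
all [ 366.5 -206. ] 75.6 1.156
```

Request:
send_rows(
  deltas=[
    [[0.014,0,0],[0,0,0]],
    [[0,0,-0.09],[0,0,0]],
    [[0,0,-0.09],[0,0,0]],
    [[0.05,0,-0.07],[0,-0.26,0]],
    [[0.04,0,-0.04],[0,-0.26,0]],
    [[0,0,0],[0,-0.26,0]],
    [[0,0,0],[0,-0.26,0]],
    [[0,0,0],[0,0,-0.29]],
    [[0,0,0],[0,0,-0.29]],
    [[0,0,0],[0,0,-0.29]],
  ],
  grip=0,
)

```text
time_s: 15.65
ee_pos: [392.7, -239.0, 98.6]
ee_rot: [175.3, -11.5, 29.9]
force: [-0.2, -1.0, 0.2]
gripper_width: 77.4
gripper_force: 0.0
```

Request:
send_rows(
  deltas=[
    [[0,0,0],[0,0,-0.29]],
    [[0,0,0],[0,0,-0.29]],
    [[0,0,0],[0,0,-0.29]],
    [[0,0,0],[0,0,-0.29]],
    [[0,0,0],[0,0,-0.29]],
    [[0,0,0],[0,0,-0.29]],
    [[0,0,0],[0,0,0]],
  ],
)

```text
time_s: 16.35
ee_pos: [392.3, -239.2, 98.7]
ee_rot: [168.2, -3.9, 79.2]
force: [-0.4, -0.3, -0.4]
gripper_width: 91.0
gripper_force: 0.0
```

```bash
python3 - <<'E'
from h import *
look(["wrist","side"],(360,-230,[1.3,1.45,1.6]),"5")
print(state()["ee_pos"],state()["ee_rot"],state()["qpos"])
E
```

```text
wrist 0.7 [ 360.9 -225.8] 74.4 0.158
side 0.82 [ 359.4 -232.6] 75.3 0.116
all [ 360.9 -226.4] 74.6 0.294
[ 392.63968404 -239.48026323   99.15777704] [168.16151409  -3.92620948  79.12223418] [-39.69774885   9.45228355 119.91375805  13.40404152  42.83541123
 -37.64311744]
```

View pics/wrist5.png

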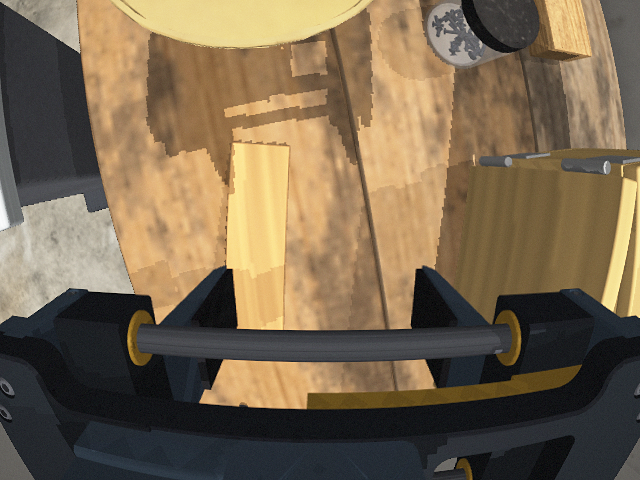

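```bash
cat >> h.py <<'E'
from scipy.spatial.transform import Rotation as Ro
def plan(pos,yaw,lean):
    s=state();R=Ro.from_euler("xyz",s["ee_rot"],degrees=True)
    T=Ro.from_euler("z",yaw,degrees=True)*Ro.from_euler("y",-lean,degrees=True)*Ro.from_euler("x",180,degrees=True)
    print("toolx",T.as_matrix()[:,0].round(2),"toolz",T.as_matrix()[:,2].round(2))
    print("turn",((R.inv()*T).as_rotvec()/.5).round(3),"then shift",(T.inv().apply(np.array(pos)-s["ee_pos"])/500).round(4))
E
python3 - <<'E'
from h import *
plan((347.7,-275,-6.5),74.5,15)
E
```

```text
toolx [0.26 0.93 0.26] toolz [ 0.07  0.25 -0.97]
turn [0.385 0.368 0.199] then shift [-0.144  -0.0676  0.1802]
```

Request:
send_rows(
  deltas=[
    [[0,0,0],[0.193,0.184,0.1]],
    [[0,0,0],[0.193,0.184,0.1]],
    [[-0.072,-0.034,0],[0,0,0]],
    [[-0.072,-0.034,0],[0,0,0]],
    [[0,0,0.06],[0,0,0]],
    [[0,0,0.06],[0,0,0]],
    [[0,0,0],[0,0,0]],
  ],
)

```text
time_s: 17.25
ee_pos: [343.4, -280.2, 20.3]
ee_rot: [-179.6, -15.2, 74.4]
force: [-0.7, 0.8, 0.5]
gripper_width: 91.1
gripper_force: 0.0
```

```bash
python3 - <<'E'
from h import *
plan((347.7,-275,-6.5),74.5,15);print(state()["ee_rot"],state()["time_s"])
look(["wrist"],(361,-226,[1.3]))
E
```

```text
toolx [0.26 0.93 0.26] toolz [ 0.07  0.25 -0.97]
turn [-0.013 -0.008 -0.004] then shift [-0.002   0.0055  0.055 ]
[-179.59218594  -15.22123851   74.39008455] 17.25
wrist 0.94 [ 361.4 -226.3] 74.3 0.023
```

Good fit (0.023). Descending, then closing.

Request:
send_rows(
  deltas=[
    [[0,0.005,0.03],[0,0,0]],
    [[0,0,0.024],[0,0,0]],
    [[0,0,0],[0,0,0]],
  ],
)

```text
time_s: 17.65
ee_pos: [350.3, -276.8, -2.7]
ee_rot: [180.0, -14.9, 74.6]
force: [-0.3, 0.0, 0.3]
gripper_width: 91.0
gripper_force: 0.0
```

Request:
send_rows(
  deltas=[
    [[0,0,0],[0,0,0]],
    [[0,0,0],[0,0,0]],
    [[0,0,0],[0,0,0]],
    [[0,0,0],[0,0,0]],
    [[0,0,0],[0,0,0]],
    [[0,0,0],[0,0,0]],
    [[0,0,0],[0,0,0]],
    [[0,0,0],[0,0,0]],
  ],
  grip=1,
  grip_force=40,
)

```text
time_s: 18.45
ee_pos: [349.7, -276.6, -3.2]
ee_rot: [-180.0, -15.0, 74.6]
force: [-0.9, -0.2, 2.3]
gripper_width: 43.9
gripper_force: 39.9
```

```bash
python3 - <<'E'
from h import *
look(["wrist"],(361,-226,[1.3]))
s=state();print(s["ee_pos"],s["ee_rot"])
E
```

```text
wrist 0.57 [ 365.6 -218.9] 75.5 0.061
[ 349.6776418  -276.58344206   -3.16330957] [-179.98827834  -14.97178343   74.57042209]
```

Request:
send_rows(
  deltas=[
    [[0.0065,0,-0.024],[0,0,0]],
    [[0.0065,0,-0.024],[-0.077,0,0.287]],
    [[0,0,0],[-0.077,0,0.287]],
    [[0,0,0],[-0.077,0,0.287]],
    [[0,0,0],[-0.077,0,0.287]],
    [[0,0,0],[-0.077,0,0.287]],
    [[0,0,0],[-0.077,0,0.287]],
    [[0,0,0],[-0.077,0,0.287]],
    [[0,0,0],[-0.077,0,0.287]],
    [[0,0,0],[-0.077,0,0.287]],
  ],
)

```text
time_s: 19.55
ee_pos: [350.0, -276.7, 22.4]
ee_rot: [179.9, -15.1, -2.4]
force: [0.5, -0.1, -0.9]
gripper_width: 44.1
gripper_force: 39.9
```

```bash
python3 - <<'E'
from h import *
s=state();print(s["ee_pos"],s["ee_rot"],s["gripper_width"])
plan((342,-349,21.8),-1.9,15)
E
```

```text
[ 350.01775272 -276.70517421   22.36110756] [179.94016494 -15.08228006  -2.42245065] 44.1106290331334
toolx [ 0.97 -0.03  0.26] toolz [ 0.26 -0.01 -0.97]
turn [ 0.007 -0.003 -0.018] then shift [-0.0111  0.145  -0.0018]
```

Request:
send_rows(
  deltas=[
    [[-0.0055,0.0725,0],[0,0,-0.016]],
    [[-0.0055,0.0725,0],[0,0,0]],
    [[-0.0065,0,0.024],[0,0,0]],
    [[-0.0065,0,0.024],[0,0,0]],
    [[0,0,0],[0,0,0]],
  ],
)

```text
time_s: 20.05
ee_pos: [342.6, -349.8, -4.2]
ee_rot: [179.8, -15.1, -1.6]
force: [0.5, -0.1, -0.3]
gripper_width: 43.8
gripper_force: 40.0
```

```bash
python3 - <<'E'
from h import *
s=state();print(s["ee_pos"],s["ee_rot"],s["force"])
look(["wrist","side","scene"],(395,-350,[-.04]),"6")
E
```

```text
[ 342.61362777 -349.80038295   -4.16136641] [179.79111114 -15.07325091  -1.61773611] [ 0.46109504 -0.07999881 -0.26021979]
wrist 0.9 [ 404.5 -352.1] -1.3 0.057
side 0.73 [ 410.2 -354.2] -5.3 0.276
scene 0.97 [ 394.3 -345.9] -1.6 0.757
all [ 402.1 -352.1] -0.9 1.127
```

View pics/wrist6.png

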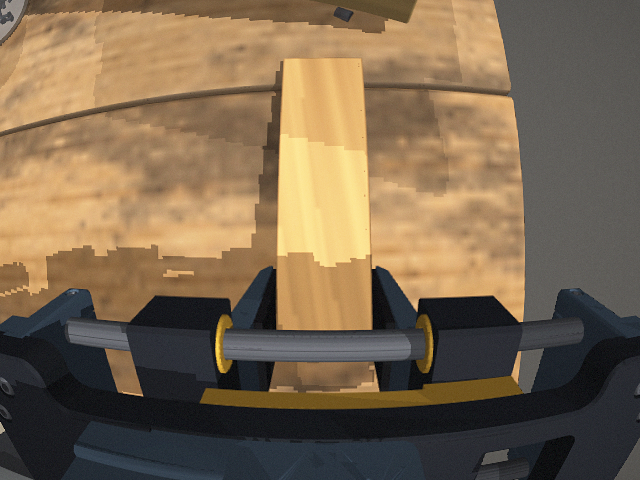

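The wrist view shows the wedge held straight, tip at (323,59), with the door's free lower corner at (412,22) to its right, so it is lined up with the latch half. Driving in.

Request:
send_rows(
  deltas=[
    [[0.0483,0,0.0129],[0,0,0]],
    [[0.0483,0,0.0129],[0,0,0]],
    [[0.0386,0,0.0104],[0,0,0]],
    [[0,0,0],[0,0,0]],
  ],
)

```text
time_s: 20.75
ee_pos: [414.5, -351.5, -3.9]
ee_rot: [179.7, -15.1, -1.4]
force: [-0.6, 0.6, -0.7]
gripper_width: 43.8
gripper_force: 40.0
```

Request:
send_rows(
  deltas=[
    [[0.0193,0,0.005],[0,0,0]],
    [[0.0193,0,0.005],[0,0,0]],
    [[0.0193,0,0.005],[0,0,0]],
    [[0,0,0],[0,0,0]],
  ],
)

```text
time_s: 21.15
ee_pos: [443.0, -351.9, -4.4]
ee_rot: [179.8, -15.0, -1.5]
force: [1.0, -0.2, -0.5]
gripper_width: 43.6
gripper_force: 40.0
```

Request:
send_rows(
  deltas=[
    [[0.0097,0,0.0026],[0,0,0]],
    [[0.0097,0,0.0026],[0,0,0]],
    [[0.0097,0,0.0026],[0,0,0]],
    [[0,0,0],[0,0,0]],
  ],
)

```text
time_s: 21.55
ee_pos: [457.8, -352.5, -4.3]
ee_rot: [179.8, -15.0, -1.6]
force: [0.2, -1.4, -2.7]
gripper_width: 43.7
gripper_force: 40.0
```

```bash
python3 - <<'E'
from h import *
s=state();print(s["ee_pos"],s["force"])
a=grab_frame("scene")[180:380,240:480];b=grab_frame("side")[170:330,250:410]
im=cv2.hconcat([cv2.resize(a,(460,384)),cv2.resize(b,(340,384))]);cv2.imwrite("pics/f7.png",im[:,:,::-1])
E
```

```text
[ 457.75558851 -352.49812861   -4.2920773 ] [ 0.22157611 -1.38807917 -2.72150393]
```

View pics/f7.png

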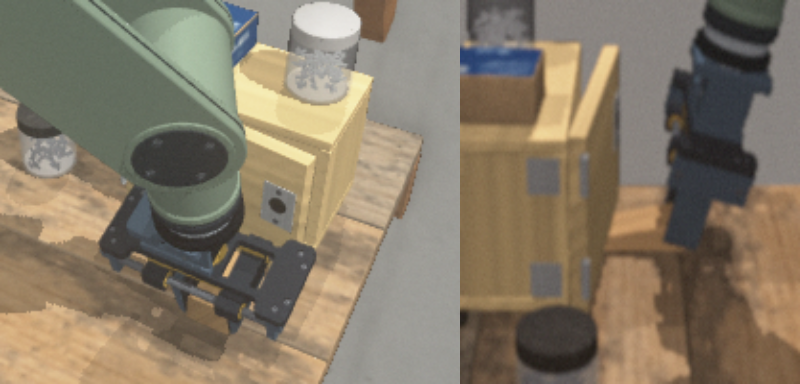

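The wedge is under the door, the door is nearly shut and contact has begun. Continuing in small steps.

Request:
send_rows(
  deltas=[
    [[0.006,0,0.0016],[0,0,0]],
    [[0.006,0,0.0016],[0,0,0]],
    [[0,0,0],[0,0,0]],
  ],
)

```text
time_s: 21.95
ee_pos: [463.5, -352.4, -4.3]
ee_rot: [179.8, -15.0, -1.6]
force: [-1.0, -1.8, -2.7]
gripper_width: 43.5
gripper_force: 40.0
```

Request:
send_rows(
  deltas=[
    [[0.006,0,0.0016],[0,0,0]],
    [[0,0,0],[0,0,0]],
  ],
)

```text
time_s: 22.15
ee_pos: [466.6, -352.4, -4.3]
ee_rot: [179.8, -15.0, -1.6]
force: [-1.4, -1.7, -3.5]
gripper_width: 43.6
gripper_force: 40.0
```

Request:
send_rows(
  deltas=[
    [[0.006,0,0.0016],[0,0,0]],
    [[0.004,0,0.001],[0,0,0]],
    [[0,0,0],[0,0,0]],
  ],
)

```text
time_s: 22.45
ee_pos: [471.8, -352.4, -4.3]
ee_rot: [179.8, -15.0, -1.5]
force: [-1.4, -1.5, -2.8]
gripper_width: 43.3
gripper_force: 40.0
```

Request:
send_rows(
  deltas=[
    [[0.004,0,0.001],[0,0,0]],
    [[0,0,0],[0,0,0]],
  ],
)

```text
time_s: 22.65
ee_pos: [473.7, -352.4, -4.3]
ee_rot: [179.8, -15.0, -1.5]
force: [-3.1, -1.4, -3.3]
gripper_width: 43.7
gripper_force: 40.0
```

Request:
send_rows(
  deltas=[
    [[0.004,0,0.001],[0,0,0]],
    [[0,0,0],[0,0,0]],
  ],
)

```text
time_s: 22.85
ee_pos: [475.7, -352.5, -4.2]
ee_rot: [179.8, -15.0, -1.5]
force: [-2.9, -1.5, -3.0]
gripper_width: 44.1
gripper_force: 40.0
```

Request:
send_rows(
  deltas=[
    [[0.004,0,0.001],[0,0,0]],
    [[0,0,0],[0,0,0]],
  ],
)

```text
time_s: 23.05
ee_pos: [477.2, -352.3, -4.4]
ee_rot: [179.9, -14.9, -1.6]
force: [-6.0, -1.7, -2.2]
gripper_width: 43.9
gripper_force: 40.0
```

Request:
send_rows(
  deltas=[
    [[0.004,0,0.001],[0,0,0]],
    [[0,0,0],[0,0,0]],
  ],
)

```text
time_s: 23.25
ee_pos: [477.8, -352.1, -4.5]
ee_rot: [179.9, -14.8, -1.5]
force: [-10.1, -1.0, 1.0]
gripper_width: 43.6
gripper_force: 40.0
```

Request:
send_rows(
  deltas=[
    [[0.004,0,0.001],[0,0,0]],
    [[0,0,0],[0,0,0]],
  ],
)

```text
time_s: 23.45
ee_pos: [478.0, -351.9, -4.6]
ee_rot: [179.9, -14.7, -1.5]
force: [-18.9, -3.3, 5.4]
gripper_width: 43.9
gripper_force: 40.0
```

Request:
send_rows(
  deltas=[
    [[0.004,0,0.001],[0,0,0]],
    [[0,0,0],[0,0,0]],
  ],
)

```text
time_s: 23.65
ee_pos: [478.4, -351.8, -4.7]
ee_rot: [180.0, -14.5, -1.4]
force: [-25.0, -4.7, 9.8]
gripper_width: 43.7
gripper_force: 40.0
```

Request:
send_rows(
  deltas=[
    [[0.003,0,0.001],[0,0,0]],
    [[0,0,0],[0,0,0]],
    [[0,0,0],[0,0,0]],
  ],
)

```text
time_s: 23.95
ee_pos: [478.6, -351.8, -4.7]
ee_rot: [180.0, -14.4, -1.4]
force: [-31.5, -5.6, 15.0]
gripper_width: 43.8
gripper_force: 40.0
```

Jammed: 31 N with no further travel. I'll ease the elastic load off and release.

Request:
send_rows(
  deltas=[
    [[-0.005,0,-0.0014],[0,0,0]],
    [[0,0,0],[0,0,0]],
  ],
)

```text
time_s: 24.15
ee_pos: [478.6, -351.8, -4.7]
ee_rot: [180.0, -14.7, -1.5]
force: [-19.7, -3.9, 7.5]
gripper_width: 43.6
gripper_force: 40.0
```

Request:
send_rows(
  deltas=[
    [[0,0,0],[0,0,0]],
    [[0,0,0],[0,0,0]],
    [[0,0,0],[0,0,0]],
    [[0,0,0],[0,0,0]],
    [[0,0,0],[0,0,0]],
    [[0,0,0],[0,0,0]],
  ],
  grip=0,
)

```text
time_s: 24.75
ee_pos: [483.2, -352.8, -4.0]
ee_rot: [179.8, -15.0, -1.5]
force: [-0.6, -0.9, 0.9]
gripper_width: 88.8
gripper_force: 0.0
```

Request:
send_rows(
  deltas=[
    [[-0.019,0,-0.005],[0,0,0]],
    [[-0.058,0,-0.0155],[0,0,0]],
    [[-0.077,0,-0.021],[0,0,0]],
    [[-0.077,0,-0.04],[0,0,0]],
    [[0,0,-0.06],[0,0,0]],
    [[0,0,0],[0,0,0]],
  ],
)

```text
time_s: 25.35
ee_pos: [352.3, -350.6, 36.9]
ee_rot: [179.6, -15.2, -1.6]
force: [0.3, -0.6, 1.7]
gripper_width: 91.2
gripper_force: 0.0
```

```bash
python3 - <<'E'
from h import *
s=state();print(s["ee_pos"],s["force"],s["time_s"])
look(["scene","side","wrist"],(525,-355,[-.04]),"8")
a=cv2.imread("pics/scene8.png")[180:380,240:480];b=cv2.imread("pics/side8.png")[170:330,250:410]
cv2.imwrite("pics/f8.png",cv2.hconcat([cv2.resize(a,(460,384)),cv2.resize(b,(340,384))]))
E
```

```text
[ 352.25895808 -350.60800622   36.94278307] [ 0.25252555 -0.57766144  1.69172875] 25.35
scene 0.56 [ 539.1 -351.7] -0.6 0.47
side 0.84 [ 528.4 -363. ] -5.5 0.386
wrist 0.96 [ 533.2 -354.1] -1.3 0.011
all [ 532.7 -353.4] -0.8 0.915
```

View pics/f8.png

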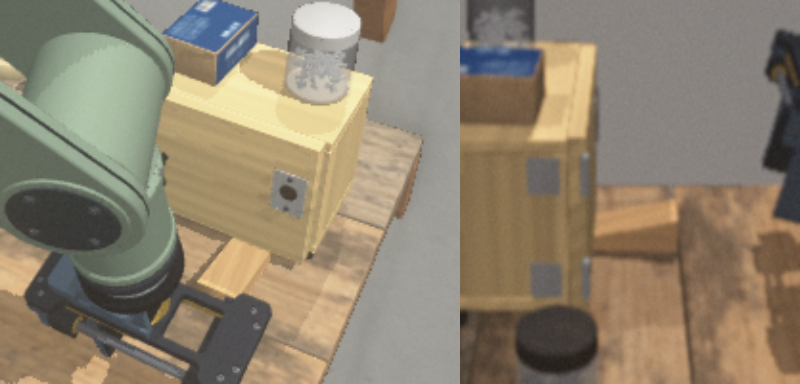

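The door stands flush with the cabinet and the wedge sits under its latch half, at (235,268) in the left panel. About 80 mm of it is left in front, as expected when jammed. The gripper is clear and the other things are where they were.

```bash
python3 -c "
from workcell import *
print(job_done())"
```

```text
the job is handed in; nothing more can be done
None
```

The door is fully shut with the wedge jammed under its latch-side half (pushed in to about 31 N), the gripper has let go and is clear, the jars and nail box look undisturbed, and the job was handed in at about 25.5 s.

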